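# Lock the nozzle holder on its stub with a linch pin

## Task

Lock the brass nozzle holder on the test stand: take the linch pin out of the wooden block, push it gently down through the cross hole in the steel stub until its collar rests on the stub, feeling for the hole because the stub has play along its length, and only then swing the pin's sprung loop down over the free end of the stub until it snaps shut. Leave the pin locked and let go of it; never push hard on the stub, and leave the beaker and the orifice tip where they are.

Things in the scene. Friction and masses are not known exactly. Their poses are not given: they have to be found in the camera images.
- hole_nominal (a point): Nominal mouth of the cross hole, on the flat top of the level steel stub (fixed to stand; x to the stub's free end, z up). The stub has play: the real hole sits anywhere within 8 mm of this point either way along x, unmeasured, but stays put while worked on; exact in y. Round vertical hole, 10.5 mm wide, through all 24 mm, 1 mm chamfer.
- stand: Fixed test stand: origin at the centre of its underside, x to the stub's free end, hole_nominal at x 85, z 110 mm. Base plate 110 x 100 x 12 mm, upright 46 x 66 mm, 136 mm high, front face at x 25 mm. Stub 24 x 24 mm square; its free end is 16 mm past the real hole's centre. Brass holder collar, 42 mm across, 9 mm above the stub's top, ends 27 mm behind the real hole's centre.
- pin_grip (a point): Centre of the grip tab of the loose steel linch pin (100 to 140 g in all): tab 12 mm thick (y), 16 mm wide (x), top 10 mm above this point. z is the pin's axis, up, shank down. The loop's hinge wire crosses 16 mm below this point, so keep fingertips at most 11 mm below it and pinch the 12 mm. The open loop sticks out level to +x: insert with pin +x along the stub's +x.
- pin: Same pin: origin on its axis at the underside of its collar (18 mm across, 6 mm thick), 26 mm below pin_grip, same axes. Shank below it 9 mm across, 48 mm long, the last 5 mm tapering to 6 mm. At the start it stands in the block's middle hole, collar resting on the block's top.
- loop_bar (a point): Middle of the loop's far bar (wire 5 mm thick; the loop is 43 mm wide over all, 33 mm inside), 54 mm from the hinge. It moves with the loop.
- loop (a joint): Loop angle about its hinge (along pin y, 10 mm above pin): 0 open, level (start); grows as the bar swings down; 1.43 shut round the stub, bar at the lower shank. An over-centre spring (0.1 N m, some 2 N at the bar) holds it open below 0.6 rad and snaps it shut by itself beyond; pushing the bar down about 35 mm is enough.
- block: Fixed wooden storage block, 60 (x) x 110 (y) x 72 mm high, origin at the centre of its underside; three vertical 10.5 mm holes along y, 35 mm apart; the pin stands in the middle one.
- beaker: Bystander: squat glass measuring beaker, 76 mm across, 75 mm high, heavy base; origin at the centre of its underside.
- orifice_tip: Bystander: small red ceramic orifice tip, 26 mm across, 22 mm high; origin at the centre of its underside.
- regulator: Bystander: fixed pressure regulator block 70 x 80 x 50 mm with a brown bakelite knob on top (86 mm high in all) and brass stubs to 65 mm either side along y; origin at the centre of its underside.
Things that resemble listed ones, but are neither listed nor needed, are in the scene too. What is shaped like the pin but green or pink is not meant.

How it is judged:
By the outcome, as a careful person would: the job done as asked, in the order asked, and still so for the second after the job is handed in, with the robot touching nothing.
It also fails if it takes over 72 s, if anything falls off the work surface, if the arm or the gripper's body presses on something with over 40 N, if the wrist force passes 120 N, or if a joint passes its speed limit or range.

## Robot

A 7-joint arm with a two-finger parallel gripper is mounted at the origin on the work surface. World frame = base frame: x ahead of the robot, y to its left, z up, the work surface at z = 0. Lengths are in m, angles in rad, forces in N, time in s.
With the tool pointing down it reaches from about 0.425 to 0.875 m from the base axis. Payload 9.9 kg.
Tool frame: the origin (TCP) lies midway between the tips of the shut fingers; the grasp point (between the pads) lies 19 mm behind it (arm.pinch_z is the distance from the TCP to the grasp point, in m); z points along the fingers, y is the direction in which the jaws open and shut (so a half turn about z gives the same grasp; the last joint's range is limited). The gripper opens to 85 mm and grips with 20 to 120 N. Pads are 22 mm wide; open, the fingers measure 114 mm over their backs; the gripper's body (76 mm by 85 mm) begins 54 mm behind the grasp point. The pads swing forward as they close: fully open they stand 13 mm farther back than shut.
Start: joints at [-1.207, 0.576, 0.025, 1.437, -0.015, 1.129, -0.057], TCP at [0.292, 0.608, 0.231] pointing down, gripper open.
Joint ranges: [-2.76, 2.76], [-0.34, 2.15], [-1.52, 1.57], [0.19, 2.46], [-1.09, 4.23], [0.17, 1.99], [-2.82, 2.82]. Speed limits (rad/s): [2.22, 2.22, 3.01, 3.01, 3.14, 3.14, 3.14].

## Interface

Orientations are given as a 3x3 rotation matrix whose columns are the frame's x, y, z axes.
In Python, from station import monitor, viewer, arm gives the robot as it stands.
- The arm moves only by the shell command python3 -m crank 'ROWS' [OPENING] [FORCE]. ROWS is JSON, a list of rows, each a list of 6 numbers: the shift along the world's x, y, z in cm, then the turn, a rotation vector about the world's x, y, z in rad. In form: [[tx, ty, tz, wx, wy, wz], ...]. A call has 1 to 10 rows; each row is the pose to reach, as a shift and turn from the pose commanded when the call began; what a row does not reach only later rows make up. A row lasts 1/8 s, in which the tool goes at most 62.5 mm and 10.7 degrees, less where a joint would pass 70% of its speed; a pose out of reach is approached as far as the arm can. A call with a gripper value outside its range is refused whole. OPENING is the finger opening in cm, from 0 to 8.54, set as the call begins (- or left out, the last holds). The fingers move at their own pace and stop on an object; FORCE is the grip in N (left out, the last holds). Time passes only in rows, so rows that repeat a pose let the fingers close. It gives the time, the measured TCP pose, the force and the opening at its end, in the units of the state.
- monitor.observe(): the state, without advancing time (a new reading comes with each control period).
- viewer.snapshot(name): name is "side" or "top"; returns a dict with "img" (420x560x3 uint8, red, green, blue), "depth" (420x560 float32, m along the optical axis (not along the pixel's ray), 0 where there is no reading), "intrinsics" (3x3 intrinsics, pixels), "T" (4x4, takes a point from camera to world coordinates). Camera axes: x right, y down, z forward; pixel columns grow to the right and rows downward; lengths in m; the calibration is good to about 2 mm. A picture is of the moment at which its call begins.
- arm.close_job(): hands the job in, once; it reports no verdict.
The state is a dict: "time": time; "joint_positions": joint angles; "dq": joint speeds; "tau": joint torques, N m; "tool_pos": TCP position; "ee_rot": TCP orientation; "wrist_force": force on the tool from outside, world axes, zero at the start; "wrist_torque": the same for the moment, N m; "finger_gap": opening from 0.0 (shut) to 1.0 (fully open).
Only numpy, scipy, OpenCV 4.12 (cv2) and the standard library are available. Lean on these libraries where they do the work, as an engineer would, in place of code of your own. Each camera call takes 0.05 s, during which the arm holds its last target. There are 200 camera calls.

## Working session

There is one attempt and no reset: what is moved stays moved. The work goes in short steps, Python scripts to look and compute and a shell command to move; the robot and the scene stay as the last step left them, time stands still between calls to the robot, and variables do not carry over. Pictures are saved under pics/ and viewed, about 8 in all and at most 12, crops included, and the job is handed in when it is done.

```bash
mkdir -p pics; ls; cat > h.py <<'E'
import numpy as np, cv2
from station import monitor, viewer, arm
def snap(n, out=None, crop=None, s=1):
    d=viewer.snapshot(n); np.savez('last_%s.npz'%n, **d)
    if out:
        im=d['img'][:,:,::-1]
        if crop: im=im[crop[1]:crop[3],crop[0]:crop[2]]
        cv2.imwrite('pics/'+out, cv2.resize(im,None,fx=s,fy=s,interpolation=cv2.INTER_CUBIC))
    return d
def cloud(d):
    K=d['intrinsics'];z=d['depth'];v,u=np.indices(z.shape)
    p=np.stack([(u-K[0,2])/K[0,0]*z,(v-K[1,2])/K[1,1]*z,z],-1)
    w=p@d['T'][:3,:3].T+d['T'][:3,3]
    w[z==0]=np.nan
    return w
E
python3 - <<'E'
from h import *
print(monitor.observe())
a=snap('top','t0.png');b=snap('side','s0.png')
for d in(a,b): print(d['T'].round(3),d['intrinsics'])
E
```

```text
pics
{'time': 0.0, 'joint_positions': array([-1.20683456,  0.5765167 ,  0.02482562,  1.43791317, -0.01499425,
        1.12896665, -0.05648964]), 'dq': array([ 1.85165050e-03, -2.06227696e-03,  9.34425856e-04, -1.92359504e-04,
       -1.53223737e-03, -5.66916053e-05,  8.95793455e-04]), 'tau': array([ 1.20674304e-03, -7.65762734e+01,  2.25096926e+00, -2.85950911e+01,
        1.54235592e-02,  1.28888272e-02,  2.38573278e-05]), 'tool_pos': array([0.29203479, 0.60806372, 0.23045076]), 'ee_rot': array([[-9.01445412e-01,  4.32892335e-01, -6.28847000e-04],
       [ 4.32892784e-01,  9.01444180e-01, -1.49252326e-03],
       [-7.92314096e-05, -1.61765157e-03, -9.99998688e-01]]), 'wrist_force': array([ 0.55152576, -0.01610262,  0.39361675]), 'wrist_torque': array([0.02046203, 0.02628112, 0.0055471 ]), 'finger_gap': 0.9994977181949553}
[[-0.024 -0.985  0.173  0.412]
 [-1.     0.026  0.008  0.131]
 [-0.013 -0.173 -0.985  1.075]
 [ 0.     0.     0.     1.   ]] [[504.65997456   0.         274.86381081]
 [  0.         504.65997456 207.2402027 ]
 [  0.           0.           1.        ]]
[[ 0.663 -0.542  0.516  0.041]
 [-0.748 -0.472  0.466 -0.366]
 [-0.009 -0.695 -0.719  0.891]
 [ 0.     0.     0.     1.   ]] [[487.48471819   0.         278.88665824]
 [  0.         487.48471819 215.70579989]
 [  0.           0.           1.        ]]
```

View pics/t0.png

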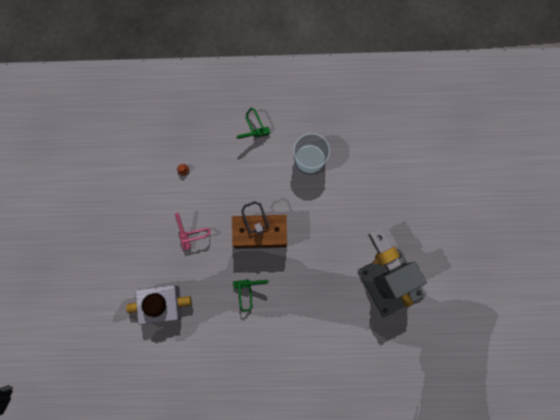

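View pics/s0.png

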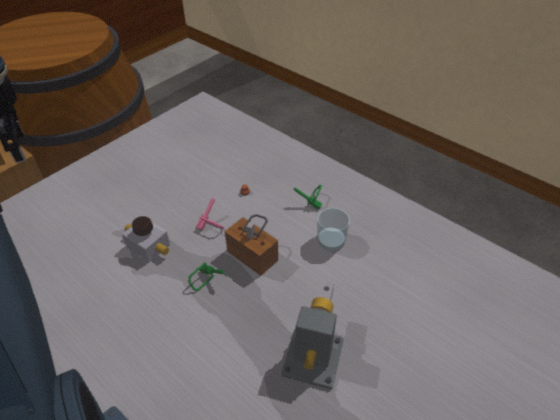

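The top view shows the block and pin at about (259,229), with the loop towards image-up (+x). The stand is at about (390,285), with its stub pointing up and left to about (378,240). The beaker is at (311,153) and the orifice tip at (183,170). Next I'll measure poses from the depth.

```bash
python3 - <<'E'
from h import *
for n in('top','side'):
    d=dict(np.load(f'last_{n}.npz')); w=cloud(d).reshape(-1,3); w=w[~np.isnan(w[:,0])]
    print(n,'table z',np.median(w[(abs(w[:,2])<.02),2]))
    def rect(lo,hi,xy,r,name):
        m=(w[:,2]>lo)&(w[:,2]<hi)&(np.hypot(w[:,0]-xy[0],w[:,1]-xy[1])<r)
        q=w[m]
        if len(q)<5: print(name,len(q));return
        c=cv2.minAreaRect((q[:,:2]*1000).astype(np.float32)); print(name,len(q),np.round(c[0],1),np.round(c[1],1),round(c[2],1),'z',np.median(q[:,2]).round(4))
    if n=='top':
        for u,v in((259,231),(258,227),(400,280),(379,240),(311,160),(256,205)): print((u,v),cloud(d)[v,u].round(3))
    B=(.52,.16);S=(.43,-.09)
    rect(.067,.077,B,.08,'blocktop'); rect(.102,.118,B,.04,'tabtop')
    rect(.078,.093,B,.1,'loop')
    rect(.130,.142,S,.12,'upright'); rect(.105,.113,S,.16,'stubtop');rect(.113,.123,S,.16,'collar');rect(.007,.017,S,.16,'base')
im=cv2.imread('pics/t0.png')
a=cv2.resize(im[215:325,345:445],(500,550),interpolation=cv2.INTER_CUBIC)
b=cv2.resize(im[190:265,220:300],(300,281),interpolation=cv2.INTER_CUBIC)
o=np.zeros((550,800,3),np.uint8);o[:,:500]=a;o[:281,500:]=b
cv2.imwrite('pics/t0c.png',o)
E
```

```text
top table z -0.00022887418268691118
(259, 231) [0.537 0.171 0.107]
(258, 227) [0.544 0.173 0.109]
(400, 280) [ 0.436 -0.086  0.14 ]
(379, 240) [ 0.516 -0.063  0.085]
(311, 160) [0.702 0.059 0.009]
(256, 205) [ 0.608  0.181 -0.003]
blocktop 1400 [543.5 172.9] [ 60.5 108.7] 0.3 z 0.0718
tabtop 53 [543.5 173.4] [15.6 11.5] 20.7 z 0.1074
loop 205 [565.5 181.2] [67.9 42.8] 19.6 z 0.0835
upright 910 [435.9 -96.6] [46.  66.7] 24.7 z 0.1353
stubtop 462 [472.7 -75.5] [126.7  59.3] 25.2 z 0.1097
collar 233 [467.3 -84.2] [124.4  58.6] 8.1 z 0.117
base 1088 [ 397.2 -111.6] [202.7 126.2] 14.9 z 0.0117
side table z -0.00039995486735278085
blocktop 858 [540.9 171.7] [ 63.4 111.9] 1.3 z 0.0714
tabtop 40 [540.9 172.1] [16.8 12.6] 22.5 z 0.107
loop 158 [563.9 179.9] [66.4 43.7] 19.4 z 0.0833
upright 853 [433.1 -98.1] [47.4 65.8] 25.1 z 0.1355
stubtop 371 [471.7 -90.7] [134.1  63.5] 16.0 z 0.1096
collar 262 [460.6 -95.4] [111.9  63.7] 13.9 z 0.1171
base 1370 [430.7 -99. ] [112.2 100.1] 25.5 z 0.0118
```

View pics/t0c.png

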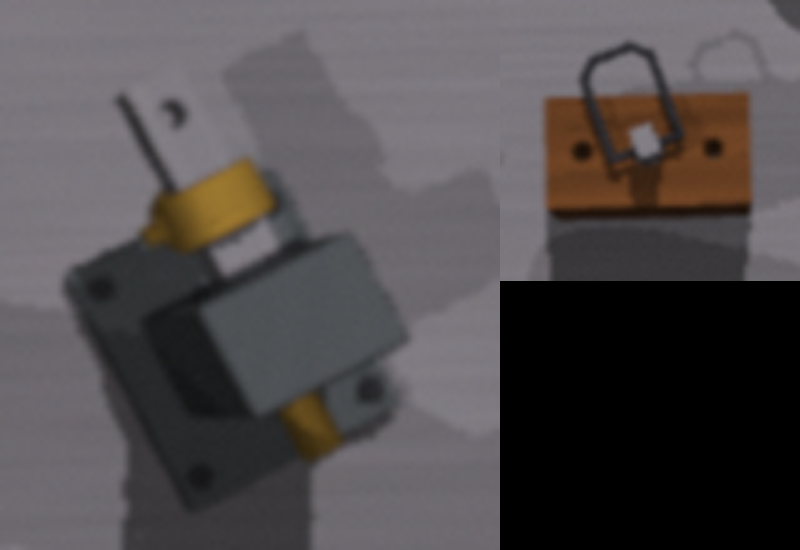

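```bash
python3 - <<'E'
from h import *
yaw=np.radians(25.1);R=np.array([[np.cos(yaw),-np.sin(yaw)],[np.sin(yaw),np.cos(yaw)]])
for n,o in(('top',(.4341,-.0974)),('side',(.4313,-.0989))):
    d=dict(np.load(f'last_{n}.npz')); K,T=d['intrinsics'],d['T']
    # unproject every pixel on plane z=.110 -> rectified stand-frame image, 0.5mm/px, x 40..120, y -30..30
    xs=np.arange(40,120,.5);ys=np.arange(-30,30,.5);X,Y=np.meshgrid(xs,ys)
    P=np.stack([X,Y],-1)/1000@R.T+o; P=np.concatenate([P,np.full(P.shape[:2]+(1,),.110)],-1)
    c=(P-T[:3,3])@T[:3,:3]; u=c[...,0]/c[...,2]*K[0,0]+K[0,2]; v=c[...,1]/c[...,2]*K[1,1]+K[1,2]
    g=cv2.remap(d['img'][:,:,::-1],u.astype(np.float32),v.astype(np.float32),cv2.INTER_CUBIC)
    cv2.imwrite(f'pics/r_{n}.png',cv2.resize(g,None,fx=2.5,fy=2.5))
    w=cloud(d).reshape(-1,3);w=w[~np.isnan(w[:,0])];s=(w[:,:2]-o)@R*1000
    m=(abs(w[:,2]-.11)<.004)&(s[:,0]>60)&(s[:,0]<130)&(abs(s[:,1])<25)
    print(n,'stub x',s[m,0].min(),s[m,0].max(),'y',np.percentile(s[m,1],[0,2,50,98,100]),m.sum())
    m=(w[:,2]>.1165)&(w[:,2]<.124)&(s[:,0]>35)&(s[:,0]<110)&(abs(s[:,1])<30)
    print(' collar x',s[m,0].min(),s[m,0].max())
a=cv2.imread('pics/r_top.png');b=cv2.imread('pics/r_side.png');cv2.imwrite('pics/r.png',np.hstack([a,b]))
E
```

```text
top stub x 60.14069802327718 107.63805788203196 y [-18.7058001  -14.09436843   0.13889492  13.80011941  18.69606215] 280
 collar x 43.733208987358374 64.53491353269006
side stub x 60.16607927268367 110.07781127355729 y [-17.11765675 -12.91307493   0.33656911  14.20699976  18.27538334] 205
 collar x 42.150823538896006 64.46369418125872
```

View pics/r.png

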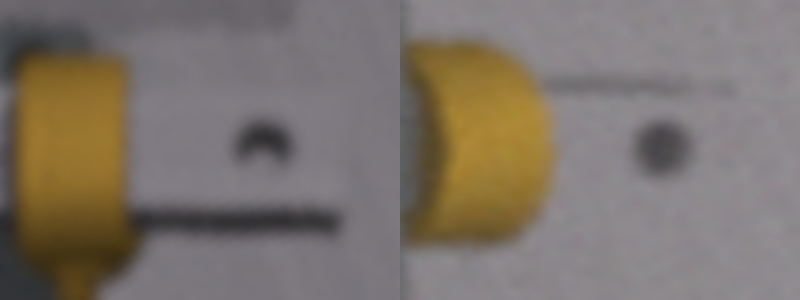

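```bash
python3 -m crank '[[10,-20,0,0,0,0.15],[20,-40,0,0,0,0.3],[25.1,-43.6,0,0,0,0.45],[25.1,-43.6,0,0,0,0.6],[25.1,-43.6,0,0,0,0.79],[25.1,-43.6,0,0,0,0.79],[25.1,-43.6,0,0,0,0.79],[25.1,-43.6,0,0,0,0.79],[25.1,-43.6,0,0,0,0.79],[25.1,-43.6,0,0,0,0.79]]' 6 40
```

```text
time: 1.35
tool_pos: [0.5431, 0.1724, 0.2309]
ee_rot: [[-0.942, -0.335, -0.001], [-0.335, 0.942, 0.0], [0.001, 0.0, -1.0]]
wrist_force: [-0.5, 1.4, -1.0]
finger_gap: 0.701
```

Both views put the real hole at about x = 92.4 mm in the stand frame, 7.4 mm past nominal. It is at (263,145) in the top rectified view and (262,150) in the side one. Next I go down and grip the tab.

```bash
python3 -m crank '[[-0.1,0.03,-4,0,0,0],[-0.1,0.03,-8,0,0,0],[-0.1,0.03,-11,0,0,0],[-0.1,0.03,-13,0,0,0],[-0.1,0.03,-14,0,0,0],[-0.1,0.03,-14.3,0,0,0],[-0.1,0.03,-14.3,0,0,0],[-0.1,0.03,-14.3,0,0,0]]'
python3 -m crank '[[0,0,0,0,0,0],[0,0,0,0,0,0],[0,0,0,0,0,0],[0,0,0,0,0,0],[0,0,0,0,0,0],[0,0,0,0,0,0],[0,0,0,0,0,0],[0,0,0,0,0,0]]' 0.6 50
```

```text
time: 2.35
tool_pos: [0.5427, 0.173, 0.0891]
ee_rot: [[-0.942, -0.336, 0.001], [-0.336, 0.942, 0.001], [-0.001, 0.0, -1.0]]
wrist_force: [0.1, -0.2, 0.2]
finger_gap: 0.699
time: 3.35
tool_pos: [0.5424, 0.1727, 0.0886]
ee_rot: [[-0.942, -0.335, 0.0], [-0.335, 0.942, -0.0], [-0.0, -0.0, -1.0]]
wrist_force: [-1.5, -0.4, 6.3]
finger_gap: 0.125
```

```bash
python3 -m crank '[[0,0,0.5,0,0,0],[0,0,1.5,0,0,0],[0,0,3,0,0,0],[0,0,5,0,0,0],[0,0,8,0,0,0],[0,0,12,0,0,0],[0,0,12,0,0,0],[0,0,12,0,0,0],[0,0,12,0,0,0]]'
python3 - <<'E'
from h import *
s=snap('side','s1.png',(180,120,360,290),4)
E
```

```text
time: 4.47
tool_pos: [0.5417, 0.1725, 0.2075]
ee_rot: [[-0.942, -0.336, -0.002], [-0.336, 0.942, -0.001], [0.002, -0.0, -1.0]]
wrist_force: [-0.8, 0.8, -1.7]
finger_gap: 0.126
```

View pics/s1.png

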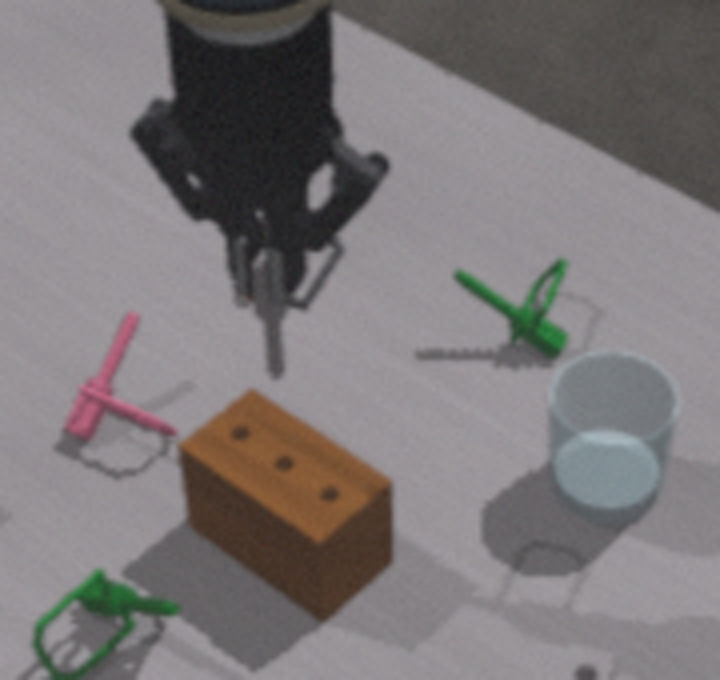

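The pin came out cleanly and hangs about vertical (shank tip at crop (277,375)). Moving it above the hole.

```bash
python3 -m crank '[[-0.4,-3,0,0,0,0.02],[-1,-8,0,0,0,0.05],[-1.6,-14,0,0,0,0.098],[-2.2,-19,0,0,0,0.098],[-2.55,-22,0,0,0,0.098],[-2.6,-23.13,0,0,0,0.098],[-2.6,-23.13,0,0,0,0.098],[-2.6,-23.13,0,0,0,0.098],[-2.6,-23.13,0,0,0,0.098],[-2.6,-23.13,0,0,0,0.098]]'
python3 - <<'E'
from h import *
t=snap('top');s=snap('side')
st=monitor.observe();print(st['tool_pos'],st['ee_rot'].round(3))
o=[]
for d,c in((t,(345,200,425,300)),(s,(270,240,380,340))):
    im=d['img'][c[1]:c[3],c[0]:c[2],::-1];o.append(cv2.resize(im,(400,500) if c[0]==345 else (400,364),interpolation=cv2.INTER_CUBIC))
o[1]=np.vstack([o[1],np.zeros((136,400,3),np.uint8)]);cv2.imwrite('pics/a2.png',np.hstack(o))
E
```

```text
time: 5.78
tool_pos: [0.5164, -0.0577, 0.2083]
ee_rot: [[-0.904, -0.427, -0.0], [-0.427, 0.904, 0.0], [-0.0, 0.0, -1.0]]
wrist_force: [0.1, 0.2, -1.2]
finger_gap: 0.127
[ 0.51632685 -0.0581012   0.20831451] [[-0.904 -0.427  0.   ]
 [-0.427  0.904  0.   ]
 [-0.     0.    -1.   ]]
```

View pics/a2.png

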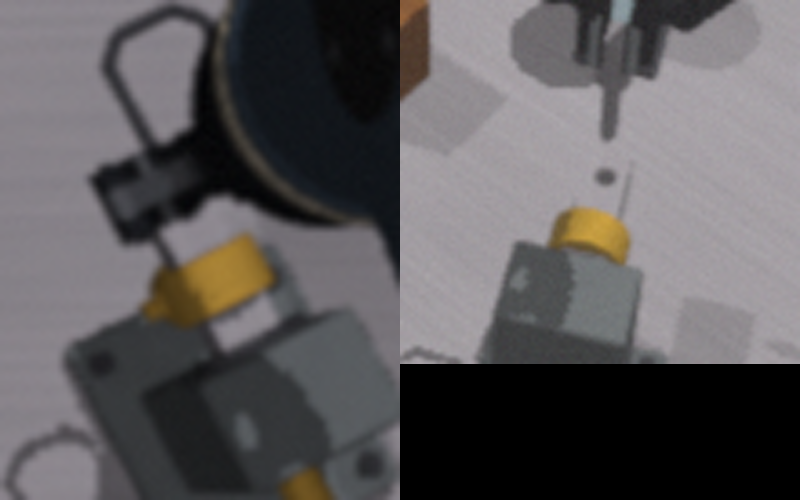

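The side view shows the shank at crop (609,100–137) just above and behind the hole at (605,177). I'll fit the shank axis in this view's cloud and compare it with the hole in the same view.

```bash
python3 - <<'E'
from h import *
d=dict(np.load('last_side.npz'));K,T=d['intrinsics'],d['T'];W=cloud(d)
C=T[:3,3]
def ray(u,v): 
    r=T[:3,:3]@np.array([(u-K[0,2])/K[0,0],(v-K[1,2])/K[1,1],1]);return r
# hole: dark centroid on plane z=.11
g=d['img'].astype(float).mean(2)
p=g[282:295,319:334];bg=np.median(p);wt=np.clip(bg-20-p,0,None);v,u=np.indices(p.shape)
hu,hv=(u*wt).sum()/wt.sum()+319,(v*wt).sum()/wt.sum()+282
r=ray(hu,hv);H=C+r*(.110-C[2])/r[2];print('hole px',hu,hv,'world',H.round(4))
# shank: per-row centroid of above-table points
for v in range(262,281):
    row=W[v,315:342];m=(row[:,2]>.125)&(np.hypot(row[:,0]-.516,row[:,1]+.058)<.03)
    if m.sum(): print(v,(np.flatnonzero(m)+315)[[0,-1]],row[m].mean(0).round(4),round(np.average(np.arange(315,342)[m],weights=np.clip(bg-p.min()*0-g[v,315:342][m],1,None)),1))
E
```

```text
hole px 326.31202251708885 288.3413751507841 world [ 0.5149 -0.0608  0.11  ]
262 [324 332] [ 0.5095 -0.0621  0.1979] 327.9
263 [325 331] [ 0.5097 -0.0622  0.1949] 328.0
264 [326 330] [ 0.5088 -0.063   0.1936] 328.0
265 [326 329] [ 0.5117 -0.0603  0.1856] 327.5
266 [325 329] [ 0.5123 -0.059   0.181 ] 327.3
267 [325 329] [ 0.5122 -0.0593  0.1783] 327.2
268 [325 329] [ 0.5119 -0.0597  0.1761] 327.3
269 [325 329] [ 0.5128 -0.0593  0.1718] 327.2
270 [325 329] [ 0.5134 -0.0592  0.1682] 327.2
271 [325 329] [ 0.5127 -0.0598  0.1663] 327.1
272 [325 329] [ 0.5125 -0.0602  0.1638] 327.1
273 [325 329] [ 0.5129 -0.0601  0.1603] 327.0
274 [325 328] [ 0.5119 -0.0599  0.158 ] 326.6
275 [325 328] [ 0.5123 -0.0599  0.1546] 326.6
276 [325 328] [ 0.5122 -0.0602  0.1518] 326.6
277 [325 328] [ 0.5119 -0.0606  0.1493] 326.6
278 [326 327] [ 0.5135 -0.0598  0.1439] 326.5
```

```bash
python3 -m crank '[[0,-0.05,-0.8,0,0,0],[0,-0.05,-1.6,0,0,0],[0,-0.05,-2.4,0,0,0],[0,-0.05,-2.9,0,0,0],[0,-0.05,-3.1,0,0,0],[0,-0.05,-3.1,0,0,0],[0,-0.05,-3.1,0,0,0],[0,-0.05,-3.1,0,0,0]]'
python3 -m crank '[[0,0,-0.07,0,0,0],[0,0,-0.14,0,0,0],[0,0,-0.21,0,0,0],[0,0,-0.28,0,0,0],[0,0,-0.35,0,0,0],[0,0,-0.35,0,0,0]]'
```

```text
time: 6.88
tool_pos: [0.5164, -0.059, 0.1775]
ee_rot: [[-0.905, -0.426, 0.0], [-0.426, 0.905, -0.0], [-0.0, -0.0, -1.0]]
wrist_force: [-0.2, 0.4, -1.8]
finger_gap: 0.126
time: 7.62
tool_pos: [0.5162, -0.059, 0.1737]
ee_rot: [[-0.905, -0.426, -0.0], [-0.426, 0.905, 0.0], [0.0, 0.0, -1.0]]
wrist_force: [-0.7, -0.8, -1.1]
finger_gap: 0.125
```

```bash
python3 -m crank '[[0,0,-0.05,0,0,0],[0,0,-0.1,0,0,0],[0,0,-0.15,0,0,0],[0,0,-0.2,0,0,0],[0,0,-0.2,0,0,0]]'
python3 -m crank '[[0,0,-0.05,0,0,0],[0,0,-0.1,0,0,0],[0,0,-0.15,0,0,0],[0,0,-0.2,0,0,0],[0,0,-0.2,0,0,0]]'
```

```text
time: 8.25
tool_pos: [0.5162, -0.0591, 0.1717]
ee_rot: [[-0.905, -0.426, -0.0], [-0.426, 0.905, -0.0], [0.0, -0.0, -1.0]]
wrist_force: [-0.5, -0.2, -0.5]
finger_gap: 0.128
time: 8.88
tool_pos: [0.5162, -0.0591, 0.1698]
ee_rot: [[-0.905, -0.426, -0.0], [-0.426, 0.905, -0.0], [0.0, -0.0, -1.0]]
wrist_force: [0.6, 0.1, -0.9]
finger_gap: 0.13
```

```bash
python3 -m crank '[[0,0,-0.06,0,0,0],[0,0,-0.12,0,0,0],[0,0,-0.18,0,0,0],[0,0,-0.24,0,0,0],[0,0,-0.3,0,0,0],[0,0,-0.3,0,0,0]]'
python3 - <<'E'
from h import *
s=snap('side','s3.png',(290,250,370,320),7)
E
```

```text
time: 9.62
tool_pos: [0.5162, -0.059, 0.1667]
ee_rot: [[-0.905, -0.426, -0.0], [-0.426, 0.905, 0.0], [0.0, 0.0, -1.0]]
wrist_force: [0.5, -0.2, -0.9]
finger_gap: 0.13
```

View pics/s3.png

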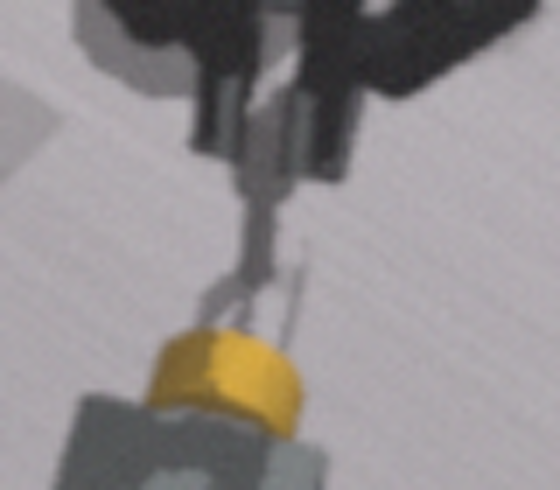

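The shank enters the stub at crop (257,282), where the hole was, and there is no reaction force. I'll keep going down gently.

```bash
python3 -m crank '[[0,0,-0.1,0,0,0],[0,0,-0.2,0,0,0],[0,0,-0.3,0,0,0],[0,0,-0.4,0,0,0],[0,0,-0.5,0,0,0],[0,0,-0.6,0,0,0],[0,0,-0.7,0,0,0],[0,0,-0.8,0,0,0],[0,0,-0.8,0,0,0]]'
```

```text
time: 10.8
tool_pos: [0.5162, -0.0591, 0.1587]
ee_rot: [[-0.905, -0.426, -0.0], [-0.426, 0.905, -0.0], [0.0, -0.0, -1.0]]
wrist_force: [0.2, -0.7, -1.6]
finger_gap: 0.126
```

```bash
python3 -m crank '[[0,0,-0.1,0,0,0],[0,0,-0.2,0,0,0],[0,0,-0.3,0,0,0],[0,0,-0.4,0,0,0],[0,0,-0.5,0,0,0],[0,0,-0.6,0,0,0],[0,0,-0.7,0,0,0],[0,0,-0.8,0,0,0],[0,0,-0.8,0,0,0]]'
```

```text
time: 11.92
tool_pos: [0.5162, -0.059, 0.1507]
ee_rot: [[-0.905, -0.426, -0.0], [-0.426, 0.905, -0.0], [0.0, 0.0, -1.0]]
wrist_force: [-0.1, 0.9, -0.8]
finger_gap: 0.126
```

```bash
python3 -m crank '[[0,0,-0.15,0,0,0],[0,0,-0.3,0,0,0],[0,0,-0.45,0,0,0],[0,0,-0.6,0,0,0],[0,0,-0.75,0,0,0],[0,0,-0.9,0,0,0],[0,0,-1.05,0,0,0],[0,0,-1.2,0,0,0],[0,0,-1.2,0,0,0]]'
```

```text
time: 13.05
tool_pos: [0.5162, -0.059, 0.1387]
ee_rot: [[-0.905, -0.426, -0.0], [-0.426, 0.905, -0.0], [0.0, 0.0, -1.0]]
wrist_force: [-0.4, -0.2, -1.2]
finger_gap: 0.127
```

```bash
python3 -m crank '[[0,0,-0.1,0,0,0],[0,0,-0.2,0,0,0],[0,0,-0.3,0,0,0],[0,0,-0.4,0,0,0],[0,0,-0.5,0,0,0],[0,0,-0.6,0,0,0],[0,0,-0.7,0,0,0],[0,0,-0.8,0,0,0],[0,0,-0.8,0,0,0]]'
```

```text
time: 14.18
tool_pos: [0.5162, -0.059, 0.1307]
ee_rot: [[-0.905, -0.426, -0.0], [-0.426, 0.905, 0.0], [0.0, 0.0, -1.0]]
wrist_force: [0.6, -0.1, -1.0]
finger_gap: 0.125
```

```bash
python3 -m crank '[[0,0,-0.05,0,0,0],[0,0,-0.1,0,0,0],[0,0,-0.15,0,0,0],[0,0,-0.15,0,0,0]]'
```

```text
time: 14.68
tool_pos: [0.5163, -0.059, 0.1293]
ee_rot: [[-0.905, -0.426, -0.0], [-0.426, 0.905, -0.0], [0.0, 0.0, -1.0]]
wrist_force: [-0.3, -0.3, -1.0]
finger_gap: 0.124
```

```bash
python3 -m crank '[[0,0,-0.05,0,0,0],[0,0,-0.1,0,0,0],[0,0,-0.15,0,0,0],[0,0,-0.15,0,0,0]]'
```

```text
time: 15.18
tool_pos: [0.5162, -0.0591, 0.1277]
ee_rot: [[-0.905, -0.426, -0.0], [-0.426, 0.905, -0.0], [0.0, 0.0, -1.0]]
wrist_force: [-1.3, 0.8, -0.8]
finger_gap: 0.129
```

```bash
python3 -m crank '[[0,0,-0.03,0,0,0],[0,0,-0.06,0,0,0],[0,0,-0.06,0,0,0]]'
```

```text
time: 15.55
tool_pos: [0.5162, -0.0591, 0.1272]
ee_rot: [[-0.905, -0.426, -0.0], [-0.426, 0.905, -0.0], [0.0, 0.0, -1.0]]
wrist_force: [-0.4, -0.6, -1.5]
finger_gap: 0.128
```

```bash
python3 -m crank '[[0,0,-0.03,0,0,0],[0,0,-0.06,0,0,0],[0,0,-0.06,0,0,0]]'
```

```text
time: 15.92
tool_pos: [0.5162, -0.059, 0.1266]
ee_rot: [[-0.905, -0.426, -0.0], [-0.426, 0.905, -0.0], [0.0, 0.0, -1.0]]
wrist_force: [-0.2, -0.5, -1.8]
finger_gap: 0.126
```

```bash
python3 -m crank '[[0,0,-0.03,0,0,0],[0,0,-0.05,0,0,0],[0,0,-0.05,0,0,0]]'
```

```text
time: 16.3
tool_pos: [0.5163, -0.0591, 0.1265]
ee_rot: [[-0.905, -0.426, 0.0], [-0.426, 0.905, -0.0], [-0.0, -0.0, -1.0]]
wrist_force: [-1.7, 1.2, 5.7]
finger_gap: 0.127
```

Contact: 5.7 N at TCP z = 0.1265, where I expected the collar to seat. Releasing, then retreating upward.

```bash
python3 -m crank '[[0,0,0.03,0,0,0],[0,0,0.03,0,0,0],[0,0,0.03,0,0,0],[0,0,0.03,0,0,0],[0,0,0.03,0,0,0],[0,0,0.03,0,0,0]]' 4.5 && python3 -m crank '[[0,0,1,0,0,0],[0,0,3,0,0,0],[0,0,7,0,0,0],[0,0,7,0,0,0],[3,1.4,7,0,0,0],[6,2.8,7,0,0,0],[6,2.8,7,0,0,0],[6,2.8,7,0,0,0]]'
python3 - <<'E'
from h import *
s=snap('side','s4.png',(270,220,380,320),6)
E
```

```text
time: 17.05
tool_pos: [0.5163, -0.0591, 0.1264]
ee_rot: [[-0.905, -0.426, -0.0], [-0.426, 0.905, -0.0], [0.0, -0.0, -1.0]]
wrist_force: [-0.3, -0.2, -0.3]
finger_gap: 0.525
time: 18.05
tool_pos: [0.5754, -0.0314, 0.1959]
ee_rot: [[-0.905, -0.426, -0.001], [-0.426, 0.905, -0.0], [0.001, 0.0, -1.0]]
wrist_force: [0.2, 0.2, 0.1]
finger_gap: 0.529
```

View pics/s4.png

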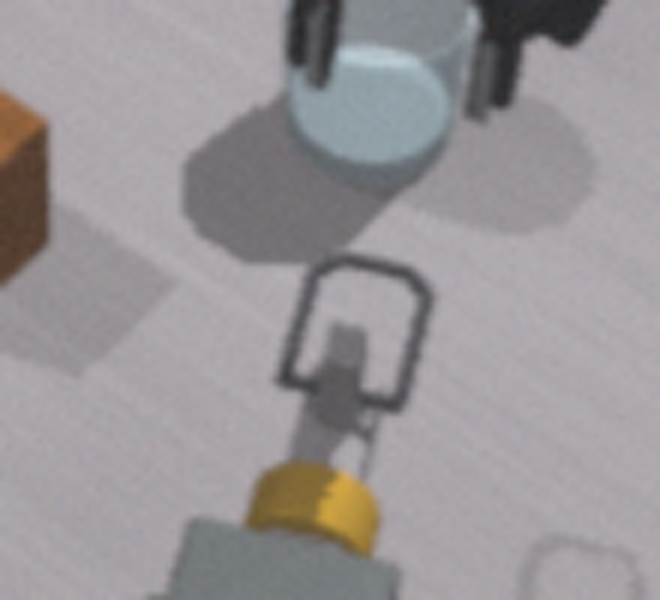

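The pin is seated with its collar on the stub, and the loop is open along the stub with its bar at crop (368,265). Next I shut the fingers and come down on the bar.

```bash
python3 -m crank '[[-1,-0.5,0,0,0,0],[-1.8,-0.85,0,0,0,0],[-1.83,-0.85,0,0,0,0],[-1.83,-0.85,0,0,0,0],[-1.83,-0.85,0,0,0,0],[-1.83,-0.85,-3,0,0,0],[-1.83,-0.85,-5,0,0,0],[-1.83,-0.85,-6.3,0,0,0],[-1.83,-0.85,-6.3,0,0,0],[-1.83,-0.85,-6.3,0,0,0]]' 0 20 && python3 -m crank '[[0,0,-0.3,0,0,0],[0,0,-0.6,0,0,0],[0,0,-0.9,0,0,0],[0,0,-1.2,0,0,0],[0,0,-1.5,0,0,0],[0,0,-1.8,0,0,0],[0,0,-1.8,0,0,0]]'
```

```text
time: 19.35
tool_pos: [0.5585, -0.0395, 0.134]
ee_rot: [[-0.905, -0.426, 0.001], [-0.426, 0.905, -0.0], [-0.001, -0.0, -1.0]]
wrist_force: [-0.1, 1.1, -0.2]
finger_gap: 0.004
time: 20.23
tool_pos: [0.558, -0.0395, 0.1152]
ee_rot: [[-0.905, -0.426, -0.0], [-0.426, 0.905, 0.0], [0.0, 0.0, -1.0]]
wrist_force: [0.2, -0.3, 2.0]
finger_gap: 0.003
```

The push reads 2 N, as expected from the loop spring. Continuing down.

```bash
python3 -m crank '[[0,0,-0.4,0,0,0],[0,0,-0.8,0,0,0],[0,0,-1.2,0,0,0],[0,0,-1.6,0,0,0],[0,0,-1.6,0,0,0]]' && python3 -m crank '[[0,0,-0.4,0,0,0],[0,0,-0.8,0,0,0],[0,0,-1.2,0,0,0],[0,0,-1.5,0,0,0],[0,0,-1.5,0,0,0],[0,0,-1.5,0,0,0]]'
python3 - <<'E'
from h import *
s=snap('side','s5.png',(270,220,380,320),6)
E
```

```text
time: 20.85
tool_pos: [0.5577, -0.0395, 0.099]
ee_rot: [[-0.905, -0.426, -0.001], [-0.426, 0.905, 0.0], [0.001, 0.0, -1.0]]
wrist_force: [-1.6, -0.8, 1.3]
finger_gap: 0.002
time: 21.6
tool_pos: [0.5581, -0.0395, 0.0844]
ee_rot: [[-0.905, -0.426, 0.0], [-0.426, 0.905, 0.0], [-0.0, -0.0, -1.0]]
wrist_force: [0.9, -1.3, 0.1]
finger_gap: 0.001
```

View pics/s5.png

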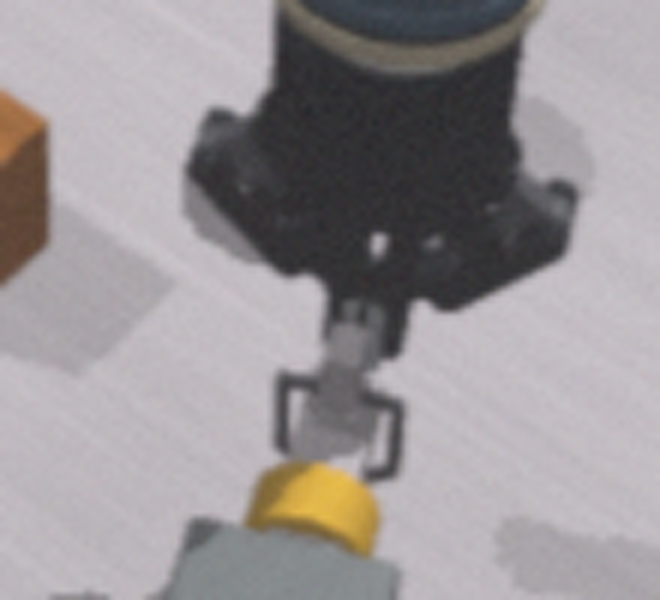

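The loop has snapped shut. Its arms straddle the stub at crop (283,410) and (395,435), and the push force has dropped to about 0. Retreating straight up and away.

```bash
python3 -m crank '[[0.5,0.2,0,0,0,0],[1,0.4,2,0,0,0],[1,0.4,6,0,0,0],[1,0.4,11,0,0,0],[1,0.4,16,0,0,0],[3,6,16,0,0,0],[3,12,16,0,0,0],[3,16,16,0,0,0],[3,16,16,0,0,0],[3,16,16,0,0,0]]'
python3 - <<'E'
from h import *
t=snap('top');s=snap('side')
a=cv2.resize(s['img'][230:330,270:370,::-1],(400,400),interpolation=cv2.INTER_CUBIC);b=cv2.resize(t['img'][210:310,345:445,::-1],(400,400),interpolation=cv2.INTER_CUBIC)
cv2.imwrite('pics/f.png',np.hstack([a,b]))
w=cloud(s);yaw=np.radians(25.1);R=np.array([[np.cos(yaw),-np.sin(yaw)],[np.sin(yaw),np.cos(yaw)]])
for n,d,o in(('top',t,(.4341,-.0974)),('side',s,(.4313,-.0989))):
    w=cloud(d).reshape(-1,3);w=w[~np.isnan(w[:,0])];q=(w[:,:2]-o)@R*1000
    m=(abs(q[:,0]-92)<18)&(abs(q[:,1])<14)&(w[:,2]>.138)&(w[:,2]<.155);print(n,'tab top z',np.median(w[m,2]),'xy',q[m].mean(0))
d0=np.load
print(monitor.observe()['wrist_force'])
E
```

```text
time: 22.9
tool_pos: [0.5881, 0.1199, 0.2444]
ee_rot: [[-0.905, -0.426, -0.0], [-0.426, 0.905, -0.001], [0.0, -0.001, -1.0]]
wrist_force: [0.1, -0.8, -1.1]
finger_gap: 0.003
top tab top z nan xy [nan nan]
side tab top z 0.14453435473813836 xy [90.85515749  0.42034752]
[ 0.38900432 -0.30007548 -0.36791217]
  return _methods._mean(a, axis=axis, dtype=dtype,
  ret = ret.dtype.type(ret / rcount)
<stdin>:8: RuntimeWarning: Mean of empty slice.
  ret = um.true_divide(
```

View pics/f.png

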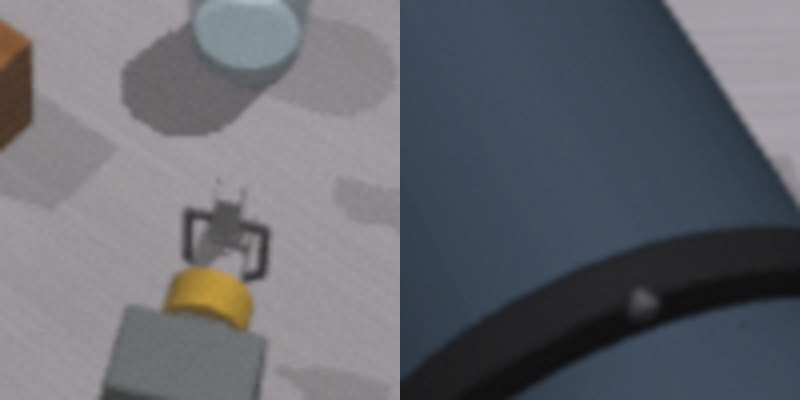

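The side view shows the pin upright at crop (227,210) with the loop shut round the stub. The tab top reads 0.1445 m against 0.146 m expected for a seated collar, and this camera also read low before. The beaker is where it was. The arm blocks the top view. Handing in.

```bash
python3 -c "
from station import arm; print(arm.close_job())"
```

```text
the job is handed in; nothing more can be done
None
```

The pin is in the stub's cross hole with its loop snapped shut over the free end. I let go of it, moved the arm clear and handed the job in at about 23 s of the 72 s.

- **Finding the hole:** both cameras showed the real hole about 7.4 mm past nominal, towards the free end. The shank went in on the first try with no search and no noticeable side force.
- **Seating:** the collar met the stub at the height I expected, with 5.7 N. That was the highest force I read on the stub.
- **Closing the loop:** I released the pin first, then pushed the bar down with shut fingers at about 2 N. The force fell to about zero as the loop snapped shut.

**Last checks:**
- The final side picture shows the loop's arms on both sides of the stub, the beaker where it was, and nothing touching the robot.
- The pin's tab top read 0.1445 m against 0.146 m for a fully seated collar. About 1 mm of that matches the same camera's low reading on the tab before I moved it.
- The arm blocked the final top view, so only the side camera confirms the end state. I did not measure the loop's closed angle, and I did not check the orifice tip again at the end, though the arm never went near it.

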